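# Clamp the blue glass bar to torque

## Robot

A 7-joint arm with a two-finger parallel gripper is mounted at the origin on the work surface. World frame = base frame: x ahead of the robot, y to its left, z up, the work surface at z = 0. Lengths are in m, angles in rad, forces in N, time in s.
With the tool pointing down it reaches from about 0.35 to 0.9 m from the base axis. Payload 7.2 kg.
Tool frame: the origin (TCP) lies midway between the tips of the shut fingers; the grasp point (between the pads) lies pinch_z behind it (pinch_z is the distance from the TCP to the grasp point, in m); z points along the fingers, y is the line along which they close (so a half turn about z gives the same grasp; the last joint's range is limited). The gripper opens to 85 mm and grips with 20 to 120 N. Pads are 22 mm wide; open, the fingers measure 114 mm over their backs; the gripper's body (76 mm by 85 mm) begins 54 mm behind the grasp point. The pads swing forward as they close: fully open they stand 13 mm farther back than shut.
Start: joints at [1.095, 0.411, -0.013, 1.596, 0.006, 1.134, -0.082], TCP at [0.248, -0.574, 0.231] pointing down, gripper open.
Joint ranges: [-2.95, 2.95], [-0.29, 1.99], [-1.47, 1.44], [0.14, 2.54], [-1.03, 4.17], [0.13, 1.85], [-2.86, 2.86]. Speed limits (rad/s): [2.39, 2.39, 3.01, 3.01, 3.14, 3.14, 3.14].

## Interface

Orientations are given as a rotation vector (axis times angle).
In Python, from cell import * gives the robot as it stands.
- The arm moves only by the tool send_rows, never from a script. Its argument "deltas" is a list of rows, each a list of 5 numbers: the opening, from -1 (shut) to 1 (fully open), so that 0 is half open, then the shift along the world's x, y, z in cm, then the turn about the world's z in rad. A call has 1 to 20 rows; each row shifts and turns the commanded pose from where the row before left it; what a row does not reach is not made up. A row lasts 1/12 s, in which the tool goes at most 41.7 mm and 7.16 degrees, less where a joint would pass 70% of its speed; a pose out of reach is approached as far as the arm can. A call is refused whole if a number of a shift passes 4.17 or a number of a turn 0.125, either way. A call with a gripper value outside its range is refused whole. The fingers move at their own pace and stop on an object; "force" is the grip in N (left out, the last holds). Time passes only in rows, so rows that do not move let the fingers close. It gives the time, the measured TCP pose, the force, the opening and the grip force at its end, in the units of the state.
- observe(): the state, without advancing time (a new reading comes with each control period).
- get_image(name): name is "scene" or "top" or "wrist"; returns the picture (400x640x3 uint8, blue, green, red); there is no depth.
- camera_info(name): a dict with "fx", "fy", "cx", "cy" (pixels), "dist" ([k1, k2, p1, p2, k3] as OpenCV has them; the pictures are not rectified), "R" (3x3) and "t" (3): a world point X has camera coordinates R X + t. Camera axes: x right, y down, z forward; pixel columns grow to the right and rows downward; lengths in m; the calibration is good to about 2 mm. A picture is of the moment at which its call begins: read the wrist's pose just before it. camera_info takes no time and is no camera call; for the wrist camera it gives the pose at the moment of the call.
- finish_job(): hands the job in; it is judged then, once.
The state is a dict: "time_s": time; "joints": joint angles; "joint_vel": joint speeds; "joint_efforts": joint torques, N m; "eef_pos": TCP position; "tool_rot": TCP orientation; "contact_force": force on the tool from outside, world axes, zero at the start; "torque": the same for the moment, N m; "grip_width": finger opening in m; "finger_force": force on a finger pad.
Only numpy, scipy, OpenCV 4.12 (cv2) and the standard library are available. Lean on these libraries where they do the work, as an engineer would, in place of code of your own. Each camera call takes 0.05 s, during which the arm holds its last target. There are 200 camera calls.

## Task

Slide the blue glass bar into the channel of the blue clamp, gently and fully home against its rubber stop, and let go of it. Then swing the red-handled click wrench clockwise (seen from above) to tighten the clamp until the wrench breaks over with a click, and stop at once: do not push the handle on through its slack, or the glass is overtightened. Let go of the wrench and leave the bar clamped and the other things where they are.

Things in the scene. Friction and masses are not known exactly. Their poses are not given: they have to be found in the camera images.
- bar_blue: the cobalt blue glass bar, 160 (x) x 40 (y) x 16 mm, 0.25 kg, loose, lying flat on the table. Origin: centre of its underside; x along its length, z up; both ends are alike
- bar_green: a green glass bar of the same size; a bystander
- bar_amber: an amber glass bar of the same size; a bystander
- jar: closed jar, 84 mm across, 110 mm tall, green with a paper label and black cap; a bystander, origin under its centre
- brush: hand brush lying on the table at the far side; a bystander
- fixture: blue C-shaped clamp, fixed to the table. Origin: on the vertical screw axis at table level; x runs along the channel, inwards. Bed: top 40 mm above the table, x = -70 (mouth) to +36 mm, 90 mm wide. A column (60 mm wide, 108 mm tall, x = 40 to 80 mm) behind carries an arm over the bed (44 mm wide, x = -20 to +80 mm, 86 to 108 mm above the table)
- mouth (a point): middle of the bed's front edge, on the bed's top; x points into the channel. Two aluminium rails 10 mm high on the bed leave a channel 46 mm wide, flared to about 54 mm at the mouth. A bar fully home sticks 60 mm out of the mouth, with only the table below that end, so it can be held there by its long sides while it is slid in
- home (a point): where the bar's origin lies when the bar is fully home: on the bed's top, 50 mm from the screw axis towards the mouth; x points into the channel
- stop: black rubber stop at the inner end of the channel, 40 mm wide, 16 mm tall, its face 30 mm beyond the screw axis. Keep the push of the bar against it under 40 N
- foot: black round pressure foot under the arm, 30 mm across, rounded below; origin: centre of its underside. It starts 3.2 to 5.6 mm above the top of a loaded bar and comes down 8 mm per radian of screw
- head_mark (a point): on the screw axis, 140 mm above the table, in the wrench's steel head (42 mm across), which turns with the screw. x points along the wrench while it is not broken over. How the head is set on the screw differs each time, so its angle does not tell how tight the screw is
- wrench_grip (a point): middle of the wrench's red grip, a level round bar 28 mm thick, 120 to 230 mm from the screw axis; this point 175 mm from the axis, 140 mm above the table; x outwards along it. It starts to the robot's right (-y) and somewhat ahead; tightening swings its end towards the robot. Push it with shut fingers or pinch it from above
- wrench: the handle (origin: on the screw axis at its height; x along it). Turning takes about 6 N at the grip's middle, rising slowly, then faster to about 11 N (2.0 N m) once the foot bears on the bar. The click comes after 0.5 to 1.0 rad of swing from the start, which no pose foretells; until then the handle flexes by up to 0.034 rad against the head
- head: the wrench's head, same origin and x. At the click the head stops turning, the handle breaks over against it and the force falls off steadily, about 0.5 N per mm at the grip, to almost nothing over the next 0.13 rad (23 mm at the grip), where the slack ends; stop within the first 0.09 rad (15 mm). Let go, the handle springs back in line and the screw stays tight
Things that resemble listed ones, but are neither listed nor needed, are in the scene too. There is more than one size of the bar_blue; the one meant has the size given above.

How it is judged:
On the way, in this order (a step that is already met when the one before it is completed fails the run):
1. the blue bar lies in the channel, home against the stop (horizontal distance between bar_blue and home below 0.007 m and z of bar_blue in the frame of home below 0.004 m and angle between the x axis of bar_blue and the x axis of home, either way round below 0.1 rad), for 0.2 s.
2. the wrench breaks over (0.045 rad or more) with the foot bearing on the bar (angle between the x axis of wrench_grip and the x axis of head_mark, either way round above 0.045 rad and contact force between foot and bar_blue above 15 N).
At the end, for the whole second after the job is handed in: The blue bar lies flat in the channel within 7 mm of home and 0.1 rad of straight, at rest, clamped by the foot with more than 15 N; the wrench has broken over and, let go, is back in line with its head (within 0.02 rad) (all of step 1 and contact force between foot and bar_blue above 15 N and angle between the x axis of wrench_grip and the x axis of head_mark, either way round below 0.02 rad and linear speed of bar_blue below 0.01 m/s); the robot touches nothing.
It fails at once if the wrench is pushed on through its slack after the click (broken over by more than 0.13 rad) (angle between the x axis of wrench_grip and the x axis of head_mark, either way round above 0.13 rad).
It fails at once if the bar is rammed into the stop (over 40 N) (contact force between bar_blue and stop above 40 N).
It fails at once if another bar, the jar or the brush is moved by more than 20 mm (distance of any of bar_green, bar_amber, jar, brush from where it was at the start of the episode above 0.02 m).
It also fails if it takes over 72 s, if anything falls off the work surface, if the arm or the gripper's body presses on something with over 40 N, if the wrist force passes 120 N, or if a joint passes its speed limit or range.

## Working session

There is one attempt and no reset: what is moved stays moved. The work goes in short steps, Python scripts to look and compute and a tool call to move; the robot and the scene stay as the last step left them, time stands still between calls to the robot, and variables do not carry over. Pictures are saved under pics/ and viewed, at most 11 in all, crops included, and the job is handed in when it is done.

Besides the shell and the picture viewer there is one more tool, called after ">>>" as name(argument=value, ...) on one line, values as JSON. send_rows: Moves the arm, as the interface text tells. Its arguments: {"type":"object","properties":{"deltas":{"type":"array","items":{"type":"array","items":{"type":"number"}}},"force":{"type":"number"}},"required":["deltas"]}

```bash
mkdir -p pics; python3 - <<'E'
from cell import *
import cv2,json
s=observe();print(s)
for n in("scene","top"):
    cv2.imwrite(f"pics/{n}0.png",get_image(n)); print(n,camera_info(n))
E
```

```text
{'time_s': 0.0, 'joints': array([ 1.09480117,  0.41191382, -0.01275094,  1.59706291,  0.00561569,
        1.13428208, -0.08218805]), 'joint_vel': array([-1.71596246e-03,  3.05732743e-04,  1.25079234e-03, -9.98979008e-06,
        8.87056541e-04,  3.81897667e-04, -4.33472720e-04]), 'joint_efforts': array([-1.61726410e-03, -6.00639510e+01,  6.81183804e-01, -2.99415994e+01,
        1.36918004e-02,  1.05583499e-02,  1.51620259e-05]), 'eef_pos': array([ 0.24764556, -0.57329764,  0.23043647]), 'tool_rot': array([-3.07495177e+00, -6.35937511e-01,  6.92754723e-04]), 'contact_force': array([-0.88864988, -0.63120271, -0.14855104]), 'torque': array([ 0.01822471, -0.02438288, -0.00219623]), 'finger_force': 0.0, 'grip_width': 0.08554983617051086}
scene {'fx': 491.159553499703, 'fy': 491.159553499703, 'cx': 320.99193050567646, 'cy': 185.0977119740369, 'dist': array([0.00177792, 0.        , 0.        , 0.        , 0.        ]), 'R': array([[ 0.24001676,  0.97072843,  0.00884703],
       [ 0.7353014 , -0.17584115, -0.65453169],
       [-0.63381685,  0.16360381, -0.7559828 ]]), 't': array([-0.08277305, -0.30185308,  1.8308987 ])}
top {'fx': 445.655501783253, 'fy': 445.655501783253, 'cx': 315.78086877996753, 'cy': 202.71089407173747, 'dist': array([0.01384028, 0.        , 0.        , 0.        , 0.        ]), 'R': array([[ 0.01926637, -0.99980071,  0.00522926],
       [-0.98649509, -0.01986033, -0.16258233],
       [ 0.16265379, -0.00202627, -0.98668112]]), 't': array([-0.02370633,  0.47793558,  1.36029983])}
```

View pics/scene0.png

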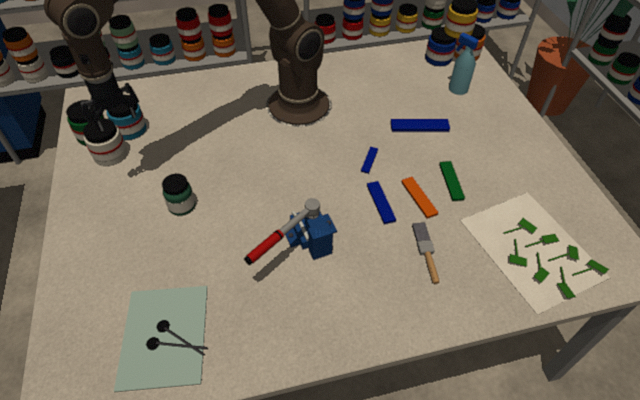

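View pics/top0.png

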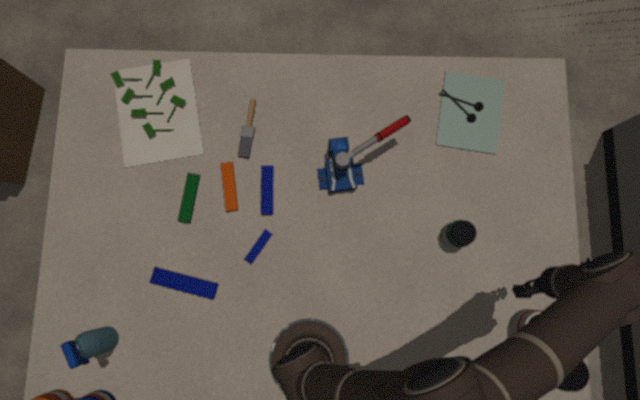

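Top view: candidates for the blue bar are (267,190), the same size as the green and amber bars, (258,247), which is small, and (184,283), which is large. The fixture is at (341,168) with its column on the far side. The red grip runs from (378,137) to (410,119) and the head is at (343,160). Next I'll measure these.

```bash
cat > h.py <<'E'
from cell import *
import cv2, numpy as np
def ray(n,uv,ci=None):
    c=ci or camera_info(n); K=np.array([[c['fx'],0,c['cx']],[0,c['fy'],c['cy']],[0,0,1]])
    p=cv2.undistortPoints(np.float64(uv).reshape(-1,1,2),K,np.array(c['dist'])).reshape(-1,2)
    R=np.array(c['R']);t=np.array(c['t'])
    return -R.T@t, np.c_[p,np.ones(len(p))]@R
def onz(n,uv,z,ci=None):
    o,d=ray(n,uv,ci); return o+d*((z-o[2])/d[:,2])[:,None]
def proj(n,X,ci=None):
    c=ci or camera_info(n); K=np.array([[c['fx'],0,c['cx']],[0,c['fy'],c['cy']],[0,0,1]])
    return cv2.projectPoints(np.float64(X).reshape(-1,1,3),cv2.Rodrigues(np.array(c['R']))[0],np.array(c['t']),K,np.array(c['dist']))[0].reshape(-1,2)
def hsv(im,lo,hi): return cv2.inRange(cv2.cvtColor(im,cv2.COLOR_BGR2HSV),lo,hi)
def rects(m,amin=60):
    for c in cv2.findContours(m,cv2.RETR_EXTERNAL,cv2.CHAIN_APPROX_NONE)[0]:
        if cv2.contourArea(c)>amin: yield c
E
python3 - <<'E'
from h import *
np.set_printoptions(precision=4,suppress=True)
for n in("top","scene"):
    im=cv2.imread(f"pics/{n}0.png")
    for nm,lo,hi,z in(("blue",(108,120,40),(128,255,255),.012),("red",(0,150,60),(6,255,255),.14)):
        m=hsv(im,lo,hi)
        if nm=='red': m|=hsv(im,(174,150,60),(180,255,255))
        for c in rects(m):
            P=onz(n,c.reshape(-1,2)+0.,z)[:,:2].astype(np.float32)
            r=cv2.minAreaRect(P); b=cv2.boxPoints(r)
            e=b[1]-b[0] if np.linalg.norm(b[1]-b[0])>np.linalg.norm(b[2]-b[1]) else b[2]-b[1]
            print(n,nm,c.reshape(-1,2).mean(0),np.array(r[0]),np.array(r[1]),"ang",np.arctan2(e[1],e[0]))
a=cv2.imread("pics/top0.png")[120:210,235:425]; b=cv2.imread("pics/scene0.png")[160:300,230:420]
cv2.imwrite("pics/c1.png",np.vstack([cv2.resize(a,(760,340),interpolation=2)[:, :],cv2.resize(b,(760,560),interpolation=2)])[::1][:900])
cv2.imwrite("pics/c1.png",np.vstack([cv2.resize(a,(608,288)),cv2.resize(b[:98+0],(608,312))]))
E
```

```text
top blue [ 74.2907 354.9767] [0.0096 0.7035] [0.0804 0.0538] ang 0.5033122
top blue [183.5133 282.9267] [0.2227 0.3908] [0.2028 0.0469] ang 1.3391174
top blue [257.8209 246.2687] [0.3402 0.1654] [0.0244 0.1095] ang -0.5862351
top blue [266.6216 189.7207] [0.5233 0.1455] [0.1543 0.0349] ang 0.004633194
top red [390.3205 128.8846] [ 0.6932 -0.2373] [0.022  0.1118] ang -0.9649119
scene blue [380.8776 202.0102] [0.5241 0.1447] [0.1627 0.0387] ang 0.028232101
scene blue [369.0667 159.5   ] [0.344  0.1651] [0.0259 0.1179] ang -0.5761788
scene blue [419.3008 124.5414] [0.2216 0.3912] [0.205  0.0579] ang 1.3382434
scene blue [440.5143  44.8   ] [-0.2306  0.6588] [0.1167 0.1026] ang 0.9095313
scene blue [466.7097  41.7903] [-0.2149  0.7788] [0.0775 0.1393] ang -0.5735482
scene blue [486.2    7.45] [-0.4586  0.9921] [0.0856 0.056 ] ang 1.4677129
scene blue [510.1429   3.8333] [-0.4651  1.1156] [0.0839 0.063 ] ang 1.2260076
scene blue [354.0238   3.1429] [-0.638   0.4032] [0.0847 0.0545] ang 1.344538
scene red [263.7826 246.3768] [ 0.6898 -0.2357] [0.0277 0.1014] ang -0.9822787
scene red [327.5263  28.4737] [-0.2495  0.1756] [0.058 0.063] ang -1.5241272
scene red [352.5294  25.0196] [-0.2545  0.274 ] [0.0756 0.0709] ang 1.2738385
scene red [187.9344  23.7869] [-0.4095 -0.3522] [0.0813 0.0844] ang -1.523627
scene red [217.9524  19.5079] [-0.4196 -0.2369] [0.0852 0.0892] ang -0.22645754
```

View pics/c1.png

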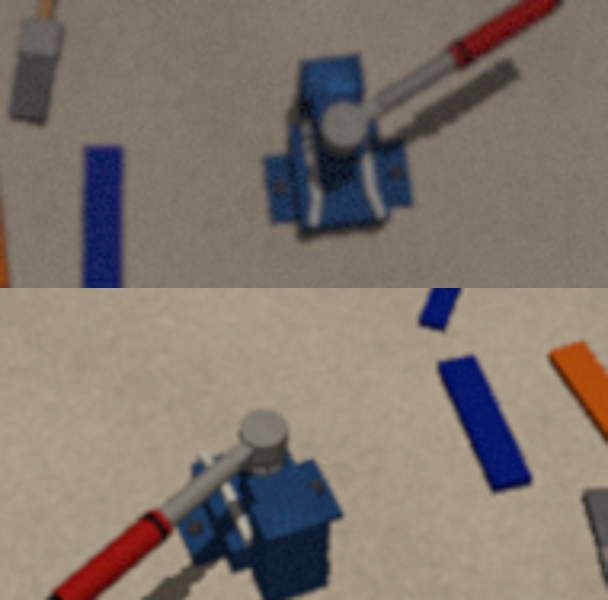

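The crop shows the blue bar as a plain slab like the amber and green ones, and the measured 155–163 x 35–39 mm matches bar_blue. The fixture mouth faces the robot. I'm moving over the mouth for a close wrist view.

>>> send_rows(deltas=[[1,1.4,3.5,0.2,-0.03],[1,1.4,3.5,0.2,-0.03],[1,1.4,3.5,0.2,-0.03],[1,1.4,3.5,0.2,-0.03],[1,1.4,3.5,0.2,-0.03],[1,1.4,3.5,0.2,-0.03],[1,1.4,3.5,0.2,-0.03],[1,1.4,3.5,0.2,-0.03],[1,1.4,3.5,0.2,-0.03],[1,1.4,3.5,0.2,-0.03],[1,1.4,3.5,0.2,-0.03],[1,1.4,3.5,0.2,-0.03],[1,1.4,3.5,0.2,-0.03],[1,1.4,3.5,0.2,0],[1,0,0,0,0],[1,0,0,0,0]])

```text
time_s: 1.43
eef_pos: [0.4443, -0.0817, 0.2592]
tool_rot: [-3.141, -0.036, 0.0]
contact_force: [-0.9, -1.1, -1.1]
grip_width: 0.0855
finger_force: 0.0
```

```bash
python3 - <<'E'
from h import *
import pickle
np.set_printoptions(precision=4,suppress=True)
s=observe();print(pinch_z if 'pinch_z' in globals() else '?',s['eef_pos'],s['tool_rot'],s['joints'],s['time_s'])
c=camera_info("wrist");im=get_image("wrist");cv2.imwrite("pics/w1.png",im);pickle.dump(c,open("w1.pkl","wb"))
print(c)
o1,d1=ray("top",[(342.5,158.75)]);o2,d2=ray("scene",[(312.2,205.9)])
A=np.c_[d1[0],-d2[0]];k=np.linalg.lstsq(A,o2-o1,rcond=None)[0];print(o1+d1[0]*k[0],o2+d2[0]*k[1])
E
```

```text
0.0187 [ 0.4443 -0.0817  0.2592] [-3.141  -0.0356  0.0002] [ 0.398   0.1079 -0.3479  1.9377  0.0407  1.1028 -1.5145] 1.4333
{'fx': 329.4854552481143, 'fy': 329.4854552481143, 'cx': 315.47964822712686, 'cy': 208.03196215259376, 'dist': array([-0.0088,  0.    ,  0.    ,  0.    ,  0.    ]), 'R': array([[ 0.0229, -0.9997, -0.0002],
       [-0.9519, -0.0219,  0.3058],
       [-0.3057, -0.0068, -0.9521]]), 't': array([-0.0916,  0.3733,  0.5419])}
[ 0.594  -0.0903  0.1442] [ 0.5946 -0.0876  0.1442]
```

View pics/w1.png

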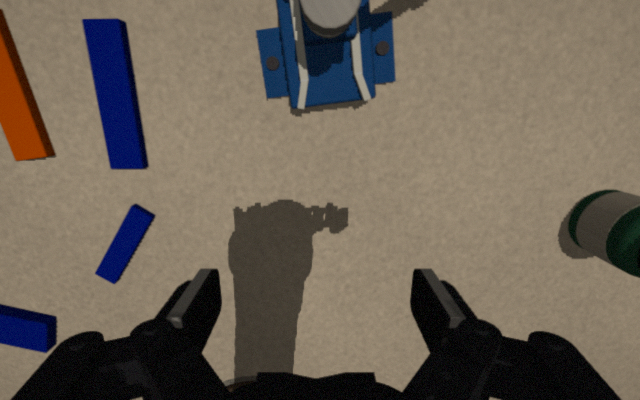

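The wrist view shows the fixture mouth edge at roughly (293,107)–(373,99), the rails at (300,85) and (362,80), and the blue bar at (115,95). I'll enlarge it to pick edges.

```bash
python3 - <<'E'
from h import *
im=cv2.imread("pics/w1.png")[0:120,250:410]
cv2.imwrite("pics/c2.png",cv2.resize(im,(800,600),interpolation=cv2.INTER_CUBIC))
E
```

```text
(no output)
```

View pics/c2.png

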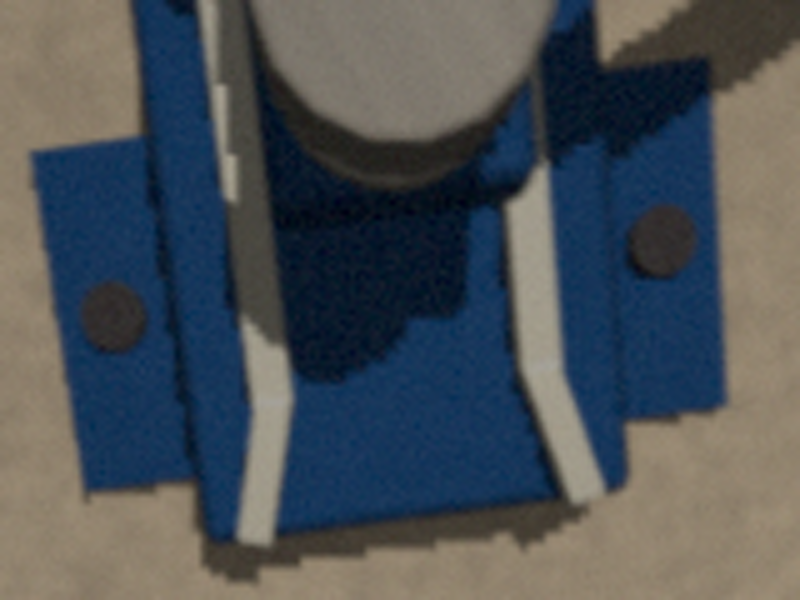

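```bash
python3 - <<'E'
from h import *
import pickle
np.set_printoptions(precision=4,suppress=True)
c=pickle.load(open("w1.pkl","rb"))
f=lambda P,z:onz("wrist",np.array(P)/5.+[249.6,-.4],z,c)
def a(P): d=P[1]-P[0];return np.arctan2(abs(d[0])*0+d[1],d[0])
F=f([(210,540),(628,487)],.04);print("front",F[:,:2],F.mean(0),"w",np.linalg.norm(F[1]-F[0]),"yaw",a(F)+np.pi/2)
for nm,P,z in(("bedL",[(205,520),(137,10)],.04),("bedR",[(626,470),(599,80)],.04),("railLin",[(292,395),(253,100)],.05),("railRin",[(521,360),(506,210)],.05),("plL",[(88,490),(35,155)],.008),("plR",[(725,400),(710,65)],.008)):
    Q=f(P,z);print(nm,Q[:,:2],a(Q))
R=f([(292,402),(520,362)],.05);print("bends",R,np.linalg.norm(R[1]-R[0]),a(R)+np.pi/2)
B=f([(112,317),(662,241)],.012);print("bolts",B,a(B)+np.pi/2)
im=cv2.imread("pics/w1.png")
# blue bar: top face bottom edges z=.016
m=hsv(im,(108,120,40),(128,255,255))
for k in rects(m,600): print(k.reshape(-1,2).mean(0),onz("wrist",cv2.boxPoints(cv2.minAreaRect(k)),.012,c)[:,:2].tolist())
E
```

```text
front [[ 0.5172 -0.0547]
 [ 0.5298 -0.1417]] [ 0.5235 -0.0982  0.04  ] w 0.08796392048122847 yaw 0.14377146336051583
bedL [[ 0.5212 -0.0536]
 [ 0.6148 -0.0405]] 0.13943831707790535
bedR [[ 0.5331 -0.141 ]
 [ 0.6048 -0.1303]] 0.14889157408703557
railLin [[ 0.5454 -0.0717]
 [ 0.5977 -0.0634]] 0.1566471998127025
railRin [[ 0.5529 -0.1169]
 [ 0.5798 -0.1125]] 0.1641138221398627
plL [[ 0.5269 -0.0248]
 [ 0.595  -0.0148]] 0.14510112627336622
plR [[ 0.5493 -0.1675]
 [ 0.6155 -0.158 ]] 0.14152200394864775
bends [[ 0.5441 -0.0717  0.05  ]
 [ 0.5526 -0.1168  0.05  ]] 0.045869694987428496 0.18579537728561202
bolts [[ 0.5629 -0.0313  0.012 ]
 [ 0.5807 -0.15    0.012 ]] 0.14940925034713248
[ 25.2574 325.8762] [[0.1859996500666311, 0.37955060464033274], [0.24738138335063364, 0.351160511563834], [0.23025124248910583, 0.27925976184178813], [0.16748827631626478, 0.3048791350951644]]
[124.3161 243.523 ] [[0.30063016831065387, 0.21009776867125005], [0.3994650302701766, 0.14370278749533422], [0.3845135234040781, 0.11913634016760877], [0.28337493667153, 0.18445834153600885]]
[115.2111  94.0897] [[0.6015029497540033, 0.16860752242563368], [0.6086408356636483, 0.1280927511549144], [0.445234050875625, 0.11918254036654025], [0.43583595144582393, 0.16538780038410042]]
```

Fixture yaw is 0.148, the axis is at about (0.593,-0.088), and home is at about (0.5433,-0.0953). Both views agree. Next I'm going above the bar's near half.

>>> send_rows(deltas=[[1,0.41,3.77,-1.4,0],[1,0.41,3.77,-1.4,0],[1,0.41,3.77,-1.4,0],[1,0.41,3.77,-1.4,0],[1,0.41,3.77,-1.4,0],[1,0.41,3.77,-1.4,0],[1,0,0,-3,0],[1,0,0,-3,0],[1,0,0,-3,0],[1,0,0,-2,0],[1,0,0,0,0]], force=60)

```text
time_s: 2.4
eef_pos: [0.466, 0.1396, 0.0613]
tool_rot: [3.139, 0.025, -0.011]
contact_force: [-0.4, 0.2, -0.6]
grip_width: 0.0854
finger_force: 0.0
```

```bash
python3 - <<'E'
from h import *
np.set_printoptions(precision=4,suppress=True)
s=observe();print(s['eef_pos'],s['tool_rot'])
c=camera_info("wrist");im=get_image("wrist");cv2.imwrite("pics/w2.png",im)
m=hsv(im,(108,120,40),(128,255,255))
for k in rects(m,600):
    r=cv2.minAreaRect(k);print(r);print(onz("wrist",cv2.boxPoints(r),.016,c)[:,:2])
E
```

```text
[0.466  0.1396 0.0613] [ 3.1386  0.0251 -0.0111]
((300.280517578125, 353.5243835449219), (42.0107421875, 70.12202453613281), 38.65980911254883)
[[0.3635 0.1762]
 [0.4101 0.1452]
 [0.389  0.1224]
 [0.3395 0.1529]]
((301.5, 134.0), (268.0, 77.0), 90.0)
[[0.5926 0.1678]
 [0.5932 0.1295]
 [0.4441 0.1237]
 [0.4434 0.1727]]
```

View pics/w2.png

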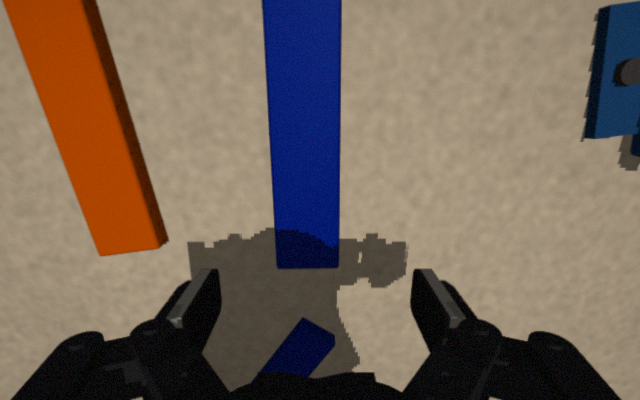

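The bar's near end is at row 268 (x≈0.443) and it is centred between the fingers. Lowering.

>>> send_rows(deltas=[[1,0,0,-2,0],[1,0,0,-2,0],[1,0,0,-1,0],[1,0,0,0,0],[1,0,0,0,0]], force=60)

```text
time_s: 2.87
eef_pos: [0.4689, 0.1421, 0.0161]
tool_rot: [3.141, 0.027, 0.001]
contact_force: [0.6, 0.3, 0.2]
grip_width: 0.0853
finger_force: 0.0
```

>>> send_rows(deltas=[[1,0,0.1,-0.8,0],[1,0,0.1,-0.6,0],[1,0,0,0,0],[0,0,0,0,0],[-0.3,0,0,0,0],[-1,0,0,0,0],[-1,0,0,0,0],[-1,0,0,0,0],[-1,0,0,0,0],[-1,0,0,0,0]], force=80)

```text
time_s: 3.7
eef_pos: [0.4687, 0.1446, 0.002]
tool_rot: [3.141, 0.028, 0.001]
contact_force: [-1.0, -1.0, 6.6]
grip_width: 0.0376
finger_force: 81.0
```

>>> send_rows(deltas=[[-1,0,0,1,0],[-1,0,0,2,0],[-1,-1.3,0,2,0],[-1,-2,0,1.5,0],[-1,-2,0,1.5,0],[-1,-2,-1.5,0,0],[-1,-2,-2.5,0,0.01],[-1,0,-3,0,0.02],[-1,0,-3,0,0.02],[-1,0,-3,0,0.02],[-1,0,-3,0,0.02],[-1,0,-3,0,0.02],[-1,0,-3,0,0.02],[-1,0,-2.5,0,0],[-1,0,-1.5,0,0],[-1,0,-0.5,0,0],[-1,0,0,0,0],[-1,0,0,0,0],[-1,0,0,0,0]])

```text
time_s: 5.28
eef_pos: [0.3754, -0.1194, 0.0814]
tool_rot: [-3.132, -0.234, 0.0]
contact_force: [0.3, -0.7, -3.2]
grip_width: 0.0382
finger_force: 80.8
```

```bash
python3 - <<'E'
from h import *
np.set_printoptions(precision=4,suppress=True)
s=observe();print(s['eef_pos'],s['tool_rot'],s['joints'],s['contact_force'])
c=camera_info("wrist");im=get_image("wrist");sc=get_image("scene")
r=s['tool_rot'];yaw=2*np.arctan2(r[1],r[0]);print('yaw',yaw)
cv2.imwrite("pics/w3.png",np.vstack([im[:230],cv2.resize(sc[150:290,240:400],(640,370))[:,:]])[:600])
# far-end corners of bar predicted with no droop vs image
u=np.array([np.cos(yaw),np.sin(yaw),0]);v=np.array([-u[1],u[0],0])
t=s['eef_pos']+[0,0,.014]
print(proj("wrist",[t+.134*u+.02*v,t+.134*u-.02*v],c),proj("scene",[t+.134*u+.02*v,t+.134*u-.02*v]))
E
```

```text
[ 0.3754 -0.1194  0.0814] [-3.1325 -0.2344  0.0002] [ 0.5528  0.2764 -0.4184  2.2581  0.1865  0.6384 -1.4232] [ 0.3395 -0.6503 -3.2448]
yaw -6.13381001381557
[[253.8687 -76.6696]
 [377.8317 -76.6564]] [[307.8739 192.3327]
 [294.9511 196.3174]]
```

View pics/w3.png

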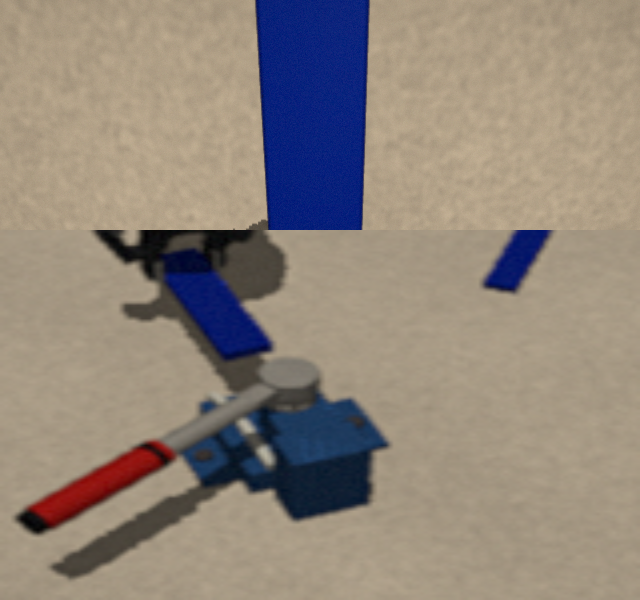

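```bash
python3 - <<'E'
from h import *
np.set_printoptions(precision=4,suppress=True)
s=observe();c=camera_info("wrist");im=cv2.imread("pics/w3.png")
r=s['tool_rot'];yaw=2*np.arctan2(r[1],r[0])
u=np.array([np.cos(yaw),np.sin(yaw),0]);v=np.array([-u[1],u[0],0])
t=s['eef_pos']+[0,0,.014]
m=hsv(im,(108,120,30),(128,255,255))
for row in(2,60,120,180,225):
    k=np.where(m[row]>0)[0];a,b=k.min(),k.max()+1
    o,d=ray("wrist",[(a-.5,row),(b-.5,row)],c)
    # height at which width is 40mm along v
    w=abs((d[0]/-d[0][2]-d[1]/-d[1][2])@v); z=o[2]-.04/w
    P=onz("wrist",[(a-.5,row),(b-.5,row)],z,c).mean(0)-s['eef_pos']
    print(row,a,b,'z top rel tcp',z-s['eef_pos'][2],'along',P@u,'lat',P@v)
E
```

```text
2 256 369 z top rel tcp 0.009660543739164376 along 0.11272417698540804 lat 0.0013474808296857176
60 259 367 z top rel tcp 0.009875390574848888 along 0.09377793594778318 lat 0.001215501919837763
120 263 365 z top rel tcp 0.009116513594645867 along 0.07220922569114895 lat 0.0008839096708209755
180 266 363 z top rel tcp 0.009724423182823447 along 0.048287156951236754 lat 0.0007129237747483844
225 268 362 z top rel tcp 0.011330837193963147 along 0.029078725187061095 lat 0.0005156805377384158
```

>>> send_rows(deltas=[[-1,0,-0.25,-1.5,0],[-1,0,0,-1.3,0],[-1,0,0,-0.5,0],[-1,0,0,0,0],[-1,0.5,0.07,0,0],[-1,1,0.15,0,0],[-1,1,0.15,0,0],[-1,0.5,0.07,0,0],[-1,0.5,0.07,0,0],[-1,0,0,0,0],[-1,0,0,0,0]])

```text
time_s: 6.3
eef_pos: [0.4106, -0.1178, 0.0483]
tool_rot: [-3.133, -0.232, 0.0]
contact_force: [-1.2, 0.3, -3.7]
grip_width: 0.0377
finger_force: 80.8
```

```bash
python3 - <<'E'
from h import *
np.set_printoptions(precision=4,suppress=True)
s=observe();print(s['eef_pos'],s['contact_force'],s['torque'])
c=camera_info("wrist");im=get_image("wrist");sc=get_image("top")
cv2.imwrite("pics/w4.png",np.vstack([im[:230],cv2.resize(sc[130:220,280:440],(640,360))]))
E
```

```text
[ 0.4106 -0.1178  0.0483] [-1.1821  0.2725 -3.6554] [ 0.0006  0.2153 -0.0372]
```

View pics/w4.png

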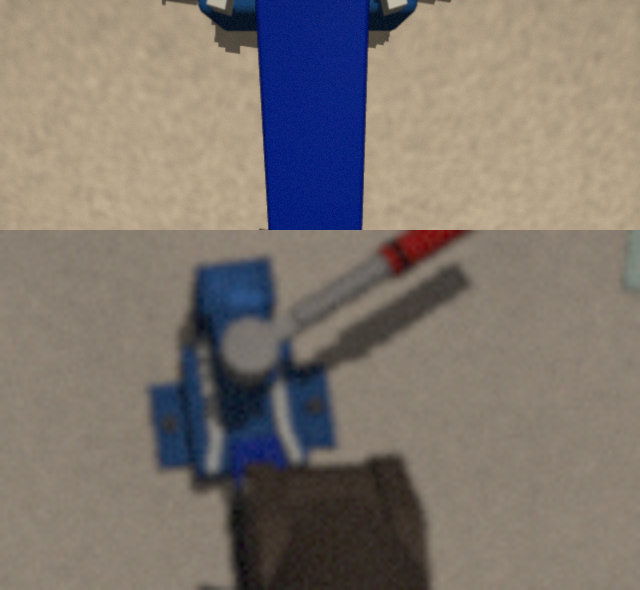

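The bar tip is in the channel, about 2 mm right of centre in the wrist view: rails at cols 232 and 384, bar at 257–370. I'm nudging it left and lowering onto the bed.

>>> send_rows(deltas=[[-1,0,0.12,-0.15,0],[-1,0,0,-0.15,0],[-1,0,0,0,0],[-1,0,0,0,0]])

```text
time_s: 6.73
eef_pos: [0.4102, -0.1168, 0.0452]
tool_rot: [-3.133, -0.232, 0.001]
contact_force: [0.5, -0.7, -2.9]
grip_width: 0.0381
finger_force: 80.8
```

>>> send_rows(deltas=[[-1,0,0,-0.15,0],[-1,0,0,0,0],[-1,0,0,0,0]])

```text
time_s: 6.98
eef_pos: [0.4104, -0.1168, 0.0437]
tool_rot: [-3.133, -0.232, 0.0]
contact_force: [0.8, -0.0, -2.5]
grip_width: 0.0376
finger_force: 80.8
```

>>> send_rows(deltas=[[-1,0,0,-0.1,0],[-1,0,0,0,0],[-1,0,0,0,0]])

```text
time_s: 7.23
eef_pos: [0.4105, -0.1168, 0.0428]
tool_rot: [3.133, 0.232, 0.0]
contact_force: [-0.7, 0.4, -2.7]
grip_width: 0.038
finger_force: 80.8
```

>>> send_rows(deltas=[[-1,0,0,-0.1,0],[-1,0,0,0,0],[-1,0,0,0,0]])

```text
time_s: 7.48
eef_pos: [0.4106, -0.1168, 0.0419]
tool_rot: [3.133, 0.232, 0.0]
contact_force: [-0.5, -0.2, -1.9]
grip_width: 0.038
finger_force: 81.0
```

>>> send_rows(deltas=[[-1,0.7,0.1,0,0],[-1,1,0.15,0,0],[-1,1,0.15,0,0],[-1,1,0.15,0,0],[-1,0.5,0.08,0,0],[-1,0,0,0,0]])

```text
time_s: 7.98
eef_pos: [0.4548, -0.1098, 0.0419]
tool_rot: [-3.133, -0.234, -0.004]
contact_force: [1.0, 0.3, -2.1]
grip_width: 0.038
finger_force: 81.0
```

>>> send_rows(deltas=[[-1,0.5,0.07,0,0],[-1,0.5,0.08,0,0],[-1,0.5,0.07,0,0],[-1,0.5,0.08,0,0],[-1,0,0,0,0]])

```text
time_s: 8.4
eef_pos: [0.4739, -0.1073, 0.042]
tool_rot: [3.133, 0.232, 0.003]
contact_force: [1.4, -0.7, -0.4]
grip_width: 0.0382
finger_force: 81.2
```

>>> send_rows(deltas=[[-1,0.3,0.04,0,0],[-1,0.3,0.05,0,0],[-1,0.3,0.04,0,0],[-1,0,0,0,0]])

```text
time_s: 8.73
eef_pos: [0.482, -0.1061, 0.0419]
tool_rot: [3.133, 0.232, 0.001]
contact_force: [-2.7, -0.6, 2.5]
grip_width: 0.038
finger_force: 81.5
```

>>> send_rows(deltas=[[-1,0.1,0.015,0,0],[-1,0.1,0.015,0,0],[-1,0,0,0,0]])

```text
time_s: 8.98
eef_pos: [0.4833, -0.1059, 0.0418]
tool_rot: [3.133, 0.232, -0.001]
contact_force: [-3.7, -0.2, 4.3]
grip_width: 0.0377
finger_force: 81.6
```

>>> send_rows(deltas=[[-1,0.1,0.015,0,0],[-1,0.1,0.015,0,0],[-1,0,0,0,0]])

```text
time_s: 9.23
eef_pos: [0.4853, -0.1056, 0.0418]
tool_rot: [3.133, 0.232, -0.001]
contact_force: [-3.7, -1.0, 4.7]
grip_width: 0.0378
finger_force: 81.6
```

>>> send_rows(deltas=[[-1,0.1,0.015,0,0],[-1,0.1,0.015,0,0],[-1,0,0,0,0]])

```text
time_s: 9.48
eef_pos: [0.4872, -0.1053, 0.0418]
tool_rot: [3.133, 0.232, -0.001]
contact_force: [-5.6, -1.5, 5.0]
grip_width: 0.038
finger_force: 81.7
```

>>> send_rows(deltas=[[-1,0.1,0.015,0,0],[-1,0,0,0,0],[-1,0,0,0,0]])

```text
time_s: 9.73
eef_pos: [0.4881, -0.1052, 0.0418]
tool_rot: [3.133, 0.232, -0.001]
contact_force: [-5.0, -0.5, 5.2]
grip_width: 0.0377
finger_force: 81.8
```

>>> send_rows(deltas=[[-1,0.1,0.015,0,0],[-1,0,0,0,0],[-1,0,0,0,0]])

```text
time_s: 9.98
eef_pos: [0.4891, -0.1051, 0.0418]
tool_rot: [3.133, 0.232, -0.001]
contact_force: [-6.3, -1.8, 6.1]
grip_width: 0.038
finger_force: 81.8
```

>>> send_rows(deltas=[[-1,0.1,0.015,0,0],[-1,0,0,0,0],[-1,0,0,0,0]])

```text
time_s: 10.23
eef_pos: [0.4892, -0.105, 0.0418]
tool_rot: [3.133, 0.232, -0.004]
contact_force: [-8.1, -2.5, 9.1]
grip_width: 0.0382
finger_force: 82.3
```

>>> send_rows(deltas=[[-1,0.1,0.015,0,0],[-1,0,0,0,0],[-1,0,0,0,0]])

```text
time_s: 10.48
eef_pos: [0.4892, -0.1051, 0.0417]
tool_rot: [3.133, 0.231, -0.007]
contact_force: [-11.2, -1.3, 12.3]
grip_width: 0.038
finger_force: 82.6
```

```bash
python3 - <<'E'
from h import *
np.set_printoptions(precision=4,suppress=True)
s=observe();print(s['eef_pos'],s['contact_force'],s['torque'])
c=camera_info("wrist");im=get_image("wrist")
cv2.imwrite("pics/w5.png",cv2.resize(im[:240,160:480],(800,600),interpolation=2))
r=s['tool_rot'];yaw=2*np.arctan2(r[1],r[0]);u=np.array([np.cos(yaw),np.sin(yaw),0])
print(yaw)
E
```

```text
[ 0.4892 -0.1051  0.0417] [-11.2061  -1.2743  12.348 ] [-0.2625  2.1802  0.0146]
0.14730732625371037
```

View pics/w5.png

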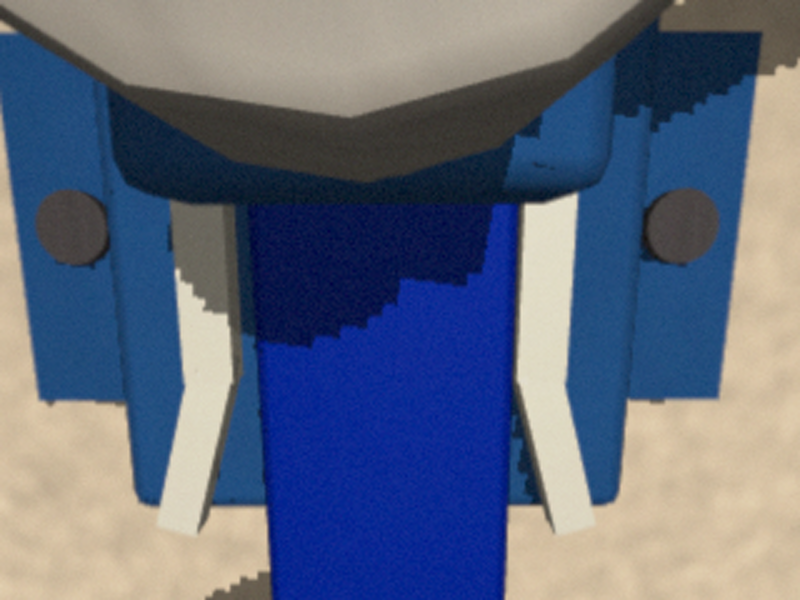

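The bar sits between the rails and the TCP stalled at x=0.4892 while the force rose to 11 N, so it is against the stop. I'll relieve the push and open.

>>> send_rows(deltas=[[-1,-0.1,-0.01,0,0],[-1,0,0,0,0],[-0.5,0,0,0,0],[0,0,0,0,0],[0.5,0,0,0,0],[1,0,0,0,0],[1,0,0,0,0],[1,0,0,0,0],[1,0,0,0,0]])

```text
time_s: 11.28
eef_pos: [0.4908, -0.1047, 0.0418]
tool_rot: [-3.133, -0.232, -0.001]
contact_force: [-0.3, -0.9, -0.3]
grip_width: 0.0851
finger_force: 0.0
```

>>> send_rows(deltas=[[1,0,0,1,0],[1,-0.5,0,2,0],[1,-1,0,3,0],[1,-2,0,3,0],[1,-2,0,3,0],[1,-1,0,3,0],[1,0,0,2,0],[1,0,0,1,0],[1,0,0,0,0],[1,0,0,0,0]])

```text
time_s: 12.12
eef_pos: [0.4257, -0.1048, 0.2217]
tool_rot: [3.133, 0.232, 0.001]
contact_force: [-0.4, -0.2, -0.2]
grip_width: 0.0851
finger_force: 0.0
```

```bash
python3 - <<'E'
from h import *
import pickle
np.set_printoptions(precision=4,suppress=True)
s=observe();print(s['eef_pos'],s['contact_force'])
c=camera_info("wrist");im=get_image("wrist");pickle.dump((c,s),open("w6.pkl","wb"))
cv2.imwrite("pics/w6.png",im)
m=hsv(im,(112,180,60),(128,255,255))
for k in rects(m,300):
    b=cv2.boxPoints(cv2.minAreaRect(k));print(b,onz("wrist",b,.056,c)[:,:2])
a=.148;u=np.array([np.cos(a),np.sin(a),0]);v=np.array([-u[1],u[0],0]);h=np.array([.5433,-.0953,.056])
print("exp near corners",h-.08*u+.02*v,h-.08*u-.02*v)
for n in("top","scene"):
    im=get_image(n);m=hsv(im,(0,150,60),(6,255,255))|hsv(im,(174,150,60),(180,255,255))
    for k in rects(m):
        P=onz(n,k.reshape(-1,2)+0.,.14)[:,:2].astype(np.float32);r=cv2.minAreaRect(P)
        if P[:,0].mean()>.3: print(n,r, [cv2.fitLine(P,2,0,.01,.01).ravel()])
E
```

```text
[ 0.4257 -0.1048  0.2217] [-0.4152 -0.1732 -0.2356]
[[ 34.4914 243.6555]
 [ 83.5014 171.3074]
 [105.8559 186.4508]
 [ 56.8459 258.7989]] [[0.3255 0.1713]
 [0.4096 0.1162]
 [0.3976 0.0957]
 [0.3114 0.15  ]]
[[301.0733 148.8941]
 [303.6392   5.2078]
 [349.3924   6.0249]
 [346.8265 149.7112]] [[ 0.4609 -0.086 ]
 [ 0.5778 -0.0723]
 [ 0.5827 -0.1096]
 [ 0.4664 -0.1282]]
exp near corners [ 0.4612 -0.0873  0.056 ] [ 0.4671 -0.1269  0.056 ]
top ((0.6973869204521179, -0.2432774305343628), (0.02251848578453064, 0.09716570377349854), 32.67362976074219) [array([ 0.5531, -0.8331,  0.6972, -0.2438], dtype=float32)]
scene ((0.6898349523544312, -0.2356594055891037), (0.027712516486644745, 0.10138645023107529), 33.71959686279297) [array([ 0.5762, -0.8173,  0.6901, -0.2358], dtype=float32)]
```

View pics/w6.png

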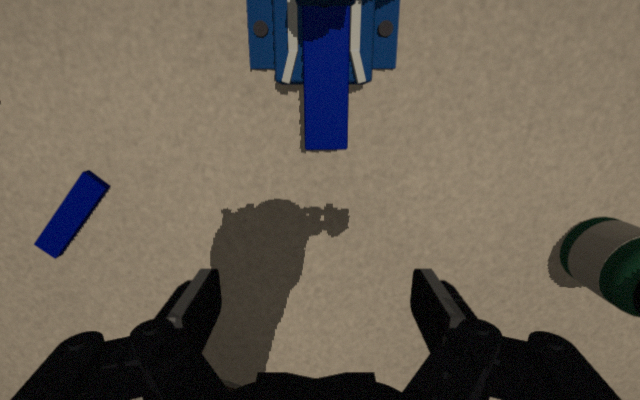

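The bar is home: measured near corners (.461,-.086) and (.466,-.128) match the expected (.461,-.087) and (.467,-.127). Now I shut the fingers and go behind the wrench grip on its counter-clockwise side.

>>> send_rows(deltas=[[-1,3.73,-1.33,0,0.055],[-1,3.73,-1.33,0,0.055],[-1,3.73,-1.33,0,0.055],[-1,3.73,-1.33,0,0.055],[-1,3.73,-1.33,0,0.055],[-1,3.73,-1.33,0,0.055],[-1,3.73,-1.33,0,0.055],[-1,3.73,-1.33,0,0.055],[-1,0,0,0,0],[-1,0,0,0,0],[-1,0,0,0,0]], force=60)

```text
time_s: 13.18
eef_pos: [0.7232, -0.2103, 0.219]
tool_rot: [-3.004, -0.91, 0.005]
contact_force: [-0.0, 0.1, -0.4]
grip_width: -0.0001
finger_force: 0.0
```

```bash
python3 - <<'E'
from h import *
np.set_printoptions(precision=4,suppress=True)
s=observe();print(s['eef_pos'],s['joints'],s['grip_width'])
r=s['tool_rot'];yaw=2*np.arctan2(r[1],r[0]);print(yaw)
c=camera_info("wrist");im=get_image("wrist");cv2.imwrite("pics/w7.png",im)
m=hsv(im,(0,150,60),(6,255,255))|hsv(im,(174,150,60),(180,255,255))
for k in rects(m):
    P=onz("wrist",k.reshape(-1,2)+0.,.145,c)[:,:2].astype(np.float32);print(k.reshape(-1,2).mean(0),cv2.minAreaRect(P),cv2.fitLine(P,2,0,.01,.01).ravel())
E
```

```text
[ 0.7232 -0.2103  0.219 ] [ 0.4564  0.6876 -0.4299  1.2127  0.2767  1.3018 -0.9432] -0.00011850815597279142
-5.69504138944515
[323.2596 264.8115] ((0.6951263546943665, -0.23726406693458557), (0.029017893597483635, 0.09924895316362381), 33.270416259765625) [ 0.5302 -0.8479  0.6974 -0.2342]
[244.8902 268.5244] ((0.6627779006958008, -0.18767303228378296), (0.029480624943971634, 0.008061469532549381), 27.261962890625) [ 0.8915  0.4531  0.6629 -0.188 ]
```

>>> send_rows(deltas=[[-1,0,0,-3,0],[-1,0,0,-3,0],[-1,0,0,-3,0],[-1,0,0,-1.2,0],[-1,0,0,0,0],[-1,-0.35,-0.23,0,0],[-1,-0.35,-0.23,0,0],[-1,0,0,0,0]])

```text
time_s: 13.9
eef_pos: [0.7172, -0.2172, 0.1227]
tool_rot: [3.005, 0.908, 0.004]
contact_force: [1.0, -0.6, 0.2]
grip_width: -0.0002
finger_force: 0.0
```

```bash
cat > st.py <<'E'
from h import *
s=observe();p=s['eef_pos'][:2]-[.593,-.088];r=s['tool_rot'];y=2*np.arctan2(r[1],r[0])
y=(y+np.pi/2)%np.pi-np.pi/2
R=np.hypot(*p);phi=np.arctan2(p[1],p[0]);th=phi-np.arcsin(.025/R)
t=np.array([np.sin(th),-np.cos(th)])
print("t",round(s['time_s'],2),"pos",s['eef_pos'].round(4),"R %.4f handle %.3f yaw-perp %.3f F_t %.1f"%(R,th,y-(th+np.pi/2),-s['contact_force'][:2]@t),s['contact_force'].round(1))
print("next 1cm arc:",(1*t).round(2),"radial dir",(p/R).round(2))
E
python3 st.py
```

```text
t 13.9 pos [ 0.7172 -0.2172  0.1227] R 0.1792 handle -0.945 yaw-perp -0.039 F_t 0.4 [ 1.  -0.6  0.2]
next 1cm arc: [-0.81 -0.59] radial dir [ 0.69 -0.72]
```

```bash
python3 - <<'E'
import numpy as np
a=np.array([.593,-.088]);ph=-.803-.03*np.arange(45);P=a+.177*np.c_[np.cos(ph),np.sin(ph)]
print((np.diff(P,axis=0)*100).round(2).tolist())
E
```

```text
[[-0.39, -0.36], [-0.4, -0.35], [-0.41, -0.34], [-0.42, -0.33], [-0.43, -0.31], [-0.44, -0.3], [-0.45, -0.29], [-0.45, -0.27], [-0.46, -0.26], [-0.47, -0.25], [-0.48, -0.23], [-0.48, -0.22], [-0.49, -0.2], [-0.5, -0.19], [-0.5, -0.17], [-0.51, -0.16], [-0.51, -0.14], [-0.52, -0.13], [-0.52, -0.11], [-0.52, -0.1], [-0.52, -0.08], [-0.53, -0.07], [-0.53, -0.05], [-0.53, -0.03], [-0.53, -0.02], [-0.53, -0.0], [-0.53, 0.01], [-0.53, 0.03], [-0.53, 0.05], [-0.53, 0.06], [-0.53, 0.08], [-0.52, 0.09], [-0.52, 0.11], [-0.52, 0.12], [-0.51, 0.14], [-0.51, 0.16], [-0.5, 0.17], [-0.5, 0.19], [-0.49, 0.2], [-0.49, 0.22], [-0.48, 0.23], [-0.47, 0.24], [-0.46, 0.26], [-0.46, 0.27]]
```

>>> send_rows(deltas=[[-1,-0.39,-0.36,0,-0.02],[-1,-0.4,-0.35,0,-0.02],[-1,-0.41,-0.34,0,-0.03],[-1,-0.42,-0.33,0,-0.03],[-1,-0.43,-0.31,0,-0.03]])

```text
time_s: 14.32
eef_pos: [0.6985, -0.2317, 0.1214]
tool_rot: [3.06, 0.71, 0.009]
contact_force: [6.9, 1.8, 0.5]
grip_width: 0.0001
finger_force: 3.5
```

```bash
python3 st.py
```

```text
t 14.32 pos [ 0.6985 -0.2317  0.1214] R 0.1783 handle -1.078 yaw-perp -0.037 F_t 6.9 [6.9 1.8 0.5]
next 1cm arc: [-0.88 -0.47] radial dir [ 0.59 -0.81]
```

>>> send_rows(deltas=[[-1,-0.44,-0.3,0,-0.03],[-1,-0.45,-0.29,0,-0.03],[-1,-0.45,-0.27,0,-0.03],[-1,-0.46,-0.26,0,-0.03],[-1,-0.47,-0.25,0,-0.03],[-1,-0.48,-0.23,0,-0.03],[-1,-0.48,-0.22,0,-0.03],[-1,-0.49,-0.2,0,-0.03],[-1,-0.5,-0.19,0,-0.03],[-1,0,0,0,0]])

```text
time_s: 15.15
eef_pos: [0.6555, -0.2552, 0.1214]
tool_rot: [3.127, 0.288, 0.008]
contact_force: [6.3, 0.4, -0.1]
grip_width: -0.0002
finger_force: 2.8
```

```bash
python3 st.py
```

```text
t 15.15 pos [ 0.6555 -0.2552  0.1214] R 0.1786 handle -1.353 yaw-perp -0.033 F_t 6.2 [ 6.3  0.4 -0.1]
next 1cm arc: [-0.98 -0.22] radial dir [ 0.35 -0.94]
```

>>> send_rows(deltas=[[-1,-0.5,-0.17,0,-0.03],[-1,-0.51,-0.16,0,-0.03]])

```text
time_s: 15.32
eef_pos: [0.6471, -0.2583, 0.1217]
tool_rot: [3.134, 0.197, 0.012]
contact_force: [7.7, -0.1, -0.1]
grip_width: 0.0003
finger_force: 3.6
```

>>> send_rows(deltas=[[-1,-0.51,-0.14,0,-0.03]])

```text
time_s: 15.4
eef_pos: [0.6417, -0.2599, 0.1216]
tool_rot: [3.137, 0.149, 0.011]
contact_force: [8.9, -1.5, -0.5]
grip_width: 0.0
finger_force: 4.1
```

>>> send_rows(deltas=[[-1,-0.52,-0.13,0,-0.03]])

```text
time_s: 15.48
eef_pos: [0.6365, -0.2613, 0.1216]
tool_rot: [3.138, 0.102, 0.011]
contact_force: [7.6, -0.4, -0.0]
grip_width: 0.0002
finger_force: 4.1
```

>>> send_rows(deltas=[[-1,-0.4,-0.085,0,-0.023]])

```text
time_s: 15.57
eef_pos: [0.6322, -0.2623, 0.1216]
tool_rot: [3.139, 0.065, 0.011]
contact_force: [8.3, -1.1, -0.4]
grip_width: -0.0
finger_force: 4.0
```

>>> send_rows(deltas=[[-1,-0.4,-0.075,0,-0.023]])

```text
time_s: 15.65
eef_pos: [0.6285, -0.2632, 0.1217]
tool_rot: [3.14, 0.03, 0.011]
contact_force: [9.0, -1.1, 0.5]
grip_width: 0.0002
finger_force: 4.2
```

>>> send_rows(deltas=[[-1,-0.4,-0.065,0,-0.023]])

```text
time_s: 15.73
eef_pos: [0.6245, -0.2639, 0.1217]
tool_rot: [3.14, -0.006, 0.012]
contact_force: [7.5, -2.3, -0.7]
grip_width: 0.0
finger_force: 4.2
```

>>> send_rows(deltas=[[-1,-0.4,-0.055,0,-0.023]])

```text
time_s: 15.82
eef_pos: [0.6206, -0.2646, 0.1217]
tool_rot: [3.139, -0.042, 0.012]
contact_force: [8.8, -1.9, 0.4]
grip_width: 0.0
finger_force: 4.2
```

>>> send_rows(deltas=[[-1,-0.4,-0.045,0,-0.023]])

```text
time_s: 15.9
eef_pos: [0.6165, -0.2652, 0.1217]
tool_rot: [3.139, -0.078, 0.012]
contact_force: [9.2, -2.3, -0.5]
grip_width: 0.0005
finger_force: 4.2
```

>>> send_rows(deltas=[[-1,-0.4,-0.035,0,-0.023]])

```text
time_s: 15.98
eef_pos: [0.6126, -0.2657, 0.1217]
tool_rot: [3.137, -0.115, 0.012]
contact_force: [9.3, -1.8, 0.3]
grip_width: 0.0
finger_force: 4.3
```

>>> send_rows(deltas=[[-1,-0.4,-0.025,0,-0.023]])

```text
time_s: 16.07
eef_pos: [0.6087, -0.2662, 0.1218]
tool_rot: [3.136, -0.151, 0.013]
contact_force: [9.4, -3.4, 0.4]
grip_width: -0.0002
finger_force: 5.0
```

>>> send_rows(deltas=[[-1,-0.4,-0.015,0,-0.023]])

```text
time_s: 16.15
eef_pos: [0.6051, -0.2665, 0.1219]
tool_rot: [3.133, -0.187, 0.014]
contact_force: [9.7, -3.1, 0.5]
grip_width: 0.0
finger_force: 5.4
```

>>> send_rows(deltas=[[-1,-0.3,-0.005,0,-0.017]])

```text
time_s: 16.23
eef_pos: [0.6022, -0.2666, 0.122]
tool_rot: [3.132, -0.214, 0.015]
contact_force: [11.0, -3.2, -0.1]
grip_width: -0.0001
finger_force: 5.6
```

>>> send_rows(deltas=[[-1,-0.3,0,0,-0.017]])

```text
time_s: 16.32
eef_pos: [0.5993, -0.2669, 0.1221]
tool_rot: [3.13, -0.24, 0.015]
contact_force: [10.9, -5.1, -1.4]
grip_width: -0.0
finger_force: 5.3
```

>>> send_rows(deltas=[[-1,-0.2,0.005,0,-0.011]])

```text
time_s: 16.4
eef_pos: [0.597, -0.2669, 0.122]
tool_rot: [3.128, -0.258, 0.014]
contact_force: [9.5, -4.8, -1.4]
grip_width: 0.0001
finger_force: 4.8
```

>>> send_rows(deltas=[[-1,-0.2,0.01,0,-0.011]])

```text
time_s: 16.48
eef_pos: [0.5948, -0.2669, 0.1219]
tool_rot: [3.127, -0.274, 0.013]
contact_force: [8.7, -4.5, -0.4]
grip_width: 0.0004
finger_force: 4.4
```

The wrench clicked near x≈0.600: finger force peaked at 5.6 and has fallen to 4.4, so I'm about 5 mm past it. A little more will reach 0.045 rad with margin.

>>> send_rows(deltas=[[-1,-0.2,0.015,0,-0.011]])

```text
time_s: 16.57
eef_pos: [0.5925, -0.2669, 0.1218]
tool_rot: [3.125, -0.292, 0.012]
contact_force: [6.4, -6.2, 0.4]
grip_width: 0.0
finger_force: 4.0
```

>>> send_rows(deltas=[[-1,-0.2,0.015,0,-0.011],[-1,0,0,0,0]])

```text
time_s: 16.73
eef_pos: [0.5895, -0.2668, 0.1215]
tool_rot: [3.123, -0.31, 0.009]
contact_force: [5.8, -3.8, 0.6]
grip_width: -0.0001
finger_force: 3.2
```

The force is at about 56% of peak, roughly 10 mm (0.06 rad) past the click. I'm backing off now.

>>> send_rows(deltas=[[-1,0.5,0,0,0],[-1,0.7,0,0,0],[-1,1,0,0,0],[-1,1.5,0,0,0],[-1,1.5,0,0,0],[-1,0.5,0,0,0],[-1,0,0,2,0],[-1,0,0,3,0],[-1,0,0,3,0],[-1,0,0,2,0],[-1,0,0,0,0],[-1,0,0,0,0]])

```text
time_s: 17.73
eef_pos: [0.6448, -0.2649, 0.2215]
tool_rot: [3.126, -0.306, 0.004]
contact_force: [0.1, 0.1, -0.1]
grip_width: 0.0
finger_force: 0.0
```

```bash
python3 - <<'E'
from h import *
np.set_printoptions(precision=4,suppress=True)
print(observe()['contact_force'])
t=get_image("top");s=get_image("scene")
cv2.imwrite("pics/end.png",np.vstack([cv2.resize(t[110:230,200:440],(600,300)),cv2.resize(s[160:280,220:460],(600,300))]))
for n,im in(("top",t),("scene",s)):
    m=hsv(im,(0,150,60),(6,255,255))|hsv(im,(174,150,60),(180,255,255))
    for k in rects(m):
        P=onz(n,k.reshape(-1,2)+0.,.14)[:,:2].astype(np.float32)
        if P[:,0].mean()>.3: print(n,P.mean(0),cv2.fitLine(P,2,0,.01,.01).ravel())
E
```

```text
[ 0.1294  0.0919 -0.1144]
top [ 0.5852 -0.2584] [ 0.0075  1.      0.5852 -0.2584]
scene [ 0.5849 -0.2702] [ 0.0775  0.997   0.5849 -0.2702]
```

View pics/end.png

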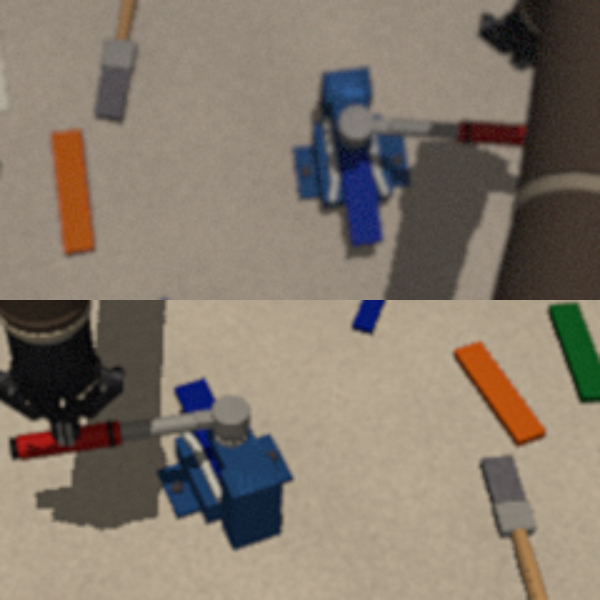

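The end picture shows the bar in the clamp, the handle sprung back to about -1.63 rad from -1.73, the robot clear, and the bystanders unmoved.

```bash
python3 -c "
from cell import *
print(finish_job())"
```

```text
the job is handed in; nothing more can be done
None
```

I slid the blue bar home against the stop with about 11 N of push, tightened the wrench until it clicked, stopped about 0.06 rad past the click, let go of everything, and handed the job in at about 18 s; no verdict was returned.

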